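# Slide the bit case through the gap and home into its sprung bay

### The job

Clear the welding area: slide the black tin case of drill bits across the table, through the gap between the rusty square tube and the blue jaw cover lying beyond it on the table, without anything touching either of them, and into the blue bay. Keep the case flat on the table all the way; then lean on it so that it presses against the bay's sprung backplate with about 13 newtons over and above its drag on the table (never more than 22) for a second, and leave it resting square in the bay against the plate.

Things in the scene. Friction and masses are not known exactly. Their poses are not given: they have to be found in the camera images.
- bit_case: black closed tin case, 103 mm along its x, 164 mm along its y, 42 mm high (lid, the top 11 mm, overhangs 2 mm all round); latch stands out 6 mm on its -x side. Origin: centre of its underside. 0.65 to 0.95 kg, too wide to grasp; loose, it slides with a drag of 3 to 6.5 N. Starts with its +y end facing roughly towards the gap and the bay.
- tube: rusty square tube offcut tacked to the table, 40 mm along its x, 110 mm along its y, 40 mm high; origin at the centre of its underside; bounds the gap on the robot's side (-x). Must not be touched.
- jaw_cover: blue vice jaw cover held to the table by its magnets, 40 mm along its x, 150 mm along its y, 30 mm high; origin at the centre of its underside; bounds the gap on the far side (+x). Must not be touched.
- bay: blue steel bay bolted to the table. Origin on the table at the middle of its mouth; its +y axis points into it: the case goes in that way, its own +y end first. Rails 34 mm high, 122 mm apart inside, from y = 30 to 205 mm; flares widen the mouth to about 160 mm at y = -5 mm. At home the rear of the case still stands out at the mouth.
- bay_back (a point): on the table under the bay's back wall, bay y = 205 mm. In front of the wall a backplate, 44 mm high, 110 mm wide, slides along y on springs: 1.2 N/mm from zero, 35 mm travel. Unloaded, its face stands between bay y = 110 and 140 mm, as its carriage is set: not measured, to be felt. On release it pushes the case back some mm until table drag holds it, still touching.

How it is judged:
By the outcome, as a careful person would: the job done as asked, in the order asked, and still so for the second after the job is handed in, with the robot touching nothing.
It also fails if it takes over 66 s, if anything falls off the work surface, if the arm or the gripper's body presses on something with over 40 N, if the wrist force passes 120 N, or if a joint passes its speed limit or range.

### The arm

A 6-joint arm with a two-finger parallel gripper is mounted at the origin on a cart in front of the work surface, level with it; the furniture and walls round the work are solid. World frame = base frame: x ahead of the robot, y to its left, z up, the work surface at z = 0. Lengths are in m, angles in rad, forces in N, time in s.
With the tool pointing down it reaches from about 0.3 to 0.775 m from the base axis. Payload 14.6 kg.
Tool frame: the origin (TCP) lies midway between the tips of the shut fingers; the grasp point (between the pads) lies 19 mm behind it (ctrl.pinch_z is the distance from the TCP to the grasp point, in m); z points along the fingers, y is the line along which they close (so a half turn about z gives the same grasp; the last joint's range is limited). The gripper opens to 94 mm and grips with 3 to 60 N. Pads are 16 mm wide; open, the fingers measure 119 mm over their backs; the gripper's body (75 mm by 177 mm) begins 78 mm behind the grasp point.
Start: joints at [-1.381, 0.3, 1.521, -0, 1.321, -0.067], TCP at [0.14, -0.532, 0.205] pointing down, gripper open.
Joint ranges: [-3.03, 3.03], [-0.79, 2.21], [0.23, 2.52], [-1.04, 4.18], [0, 3.07], [-2.55, 2.55]. Speed limits (rad/s): [2.22, 2.22, 2.57, 3.14, 3.14, 3.14].

### API

Orientations are given as [roll, pitch, yaw] about the fixed x, y, z axes, in that order (R = Rz(yaw) Ry(pitch) Rx(roll)).
In Python, from station import ctrl gives the robot as it stands.
- The arm moves only by the tool jog_arm, never from a script. Its argument "motion" is a list of rows, each a list of 7 numbers: the shift along the tool's x, y, z in m, then the turn, a rotation vector about the tool's x, y, z in rad, then the opening, from -1 (shut) to 1 (fully open). In form: [[tx, ty, tz, rx, ry, rz, gripper], ...]. A call has 1 to 5 rows; each row shifts and turns the commanded pose from where the row before left it, along the tool's axes as they then stand; what a row does not reach is not made up. A row lasts 1/10 s, in which the tool goes at most 50 mm and 8.59 degrees, less where a joint would pass 70% of its speed; a pose out of reach is approached as far as the arm can. A call is refused whole if a number of a shift passes 0.05 or a number of a turn 0.15, either way. A call with a gripper value outside its range is refused whole. The fingers move at their own pace and stop on an object; "squeeze" is the grip in N (left out, the last holds). Time passes only in rows, so rows that do not move let the fingers close. It gives the time, the measured TCP pose, the force, the opening and the grip force at its end, in the units of the state.
- ctrl.get_obs(): the state, without advancing time (a new reading comes with each control period).
- ctrl.camera(name): name is "scene" or "top" or "wrist"; returns the picture (480x640x3 uint8, red, green, blue); there is no depth.
- ctrl.camera_model(name): a dict with "intrinsics" (3x3 intrinsics, pixels), "k1" (the pictures are not rectified: a ray, as slopes to the right and down, at radius r is drawn at 1 + k1 r^2 times it, then the intrinsics apply), "rvec" (rotation vector, rad) and "tvec" (3), from world to camera coordinates, as OpenCV has them. Camera axes: x right, y down, z forward; pixel columns grow to the right and rows downward; lengths in m; the calibration is good to about 2 mm. A picture is of the moment at which its call begins: read the wrist's pose just before it. camera_model takes no time and is no camera call; for the wrist camera it gives the pose at the moment of the call.
- ctrl.hand_in(): hands the job in; it is judged then, once.
The state is a dict: "time_s": time; "qpos": joint angles; "joint_vel": joint speeds; "tau": joint torques, N m; "ee_pos": TCP position; "eef_rot": TCP orientation; "force": force on the tool from outside, world axes, zero at the start; "moment": the same for the moment, N m; "grip_width": finger opening in m; "grip_force": force on a finger pad.
Only numpy, scipy, OpenCV 4.12 (cv2) and the standard library are available. Lean on these libraries where they do the work, as an engineer would, in place of code of your own. Each camera call takes 0.05 s, during which the arm holds its last target. There are 200 camera calls.

## Working session

There is one attempt and no reset: what is moved stays moved. The work goes in short steps, Python scripts to look and compute and a tool call to move; the robot and the scene stay as the last step left them, time stands still between calls to the robot, and variables do not carry over. Pictures are saved under pics/ and viewed, at most 12 in all, crops included, and the job is handed in when it is done.

Besides the shell and the picture viewer there is one more tool, called after "Call:" in YAML: its name, and indented under it one key for each argument. jog_arm: Moves the arm, as the interface text tells. Its arguments: {"type":"object","properties":{"motion":{"type":"array"},"squeeze":{"type":"number"}},"required":["motion"]}

```bash
mkdir -p pics; ls; python3 - <<'E'
from station import ctrl
import cv2
print(ctrl.get_obs())
for n in ("scene","top"):
    m=ctrl.camera_model(n);print(n,m)
    cv2.imwrite(f"pics/{n}0.png",ctrl.camera(n)[:,:,::-1])
E
```

```text
pics
{'time_s': 0.0, 'qpos': array([-1.38060337e+00,  3.00471505e-01,  1.52160483e+00, -2.37762538e-05,
        1.32066016e+00, -6.65761639e-02]), 'joint_vel': array([-0.00027544, -0.00042219, -0.00069524, -0.00040329,  0.00091361,
        0.00165468]), 'tau': array([-1.39397522e-03, -5.31803656e+01, -3.52737594e+01,  7.07567786e-02,
        2.43562093e-02, -1.02509939e-04]), 'ee_pos': array([ 0.13963031, -0.53170888,  0.20487605]), 'eef_rot': array([-3.14044981e+00, -5.31181030e-05,  2.56774989e-01]), 'force': array([-0.05851351,  0.59820122, -0.26049786]), 'moment': array([-0.01344172,  0.00576688,  0.04761262]), 'grip_force': 0.0, 'grip_width': 0.0939406896659414}
scene {'intrinsics': array([[443.36088837,   0.        , 321.69888597],
       [  0.        , 443.36088837, 233.64335641],
       [  0.        ,   0.        ,   1.        ]]), 'k1': -0.03123203466343054, 'rvec': array([ 0.77576394, -2.63677211,  1.06424629]), 'tvec': array([0.472222  , 0.19033138, 0.90994552])}
top {'intrinsics': array([[590.95054261,   0.        , 327.99311191],
       [  0.        , 590.95054261, 238.81152116],
       [  0.        ,   0.        ,   1.        ]]), 'k1': -0.050650724042697756, 'rvec': array([ 2.12484056, -2.11728632,  0.20792493]), 'tvec': array([0.06256575, 0.53852184, 1.52606639])}
```

View pics/top0.png

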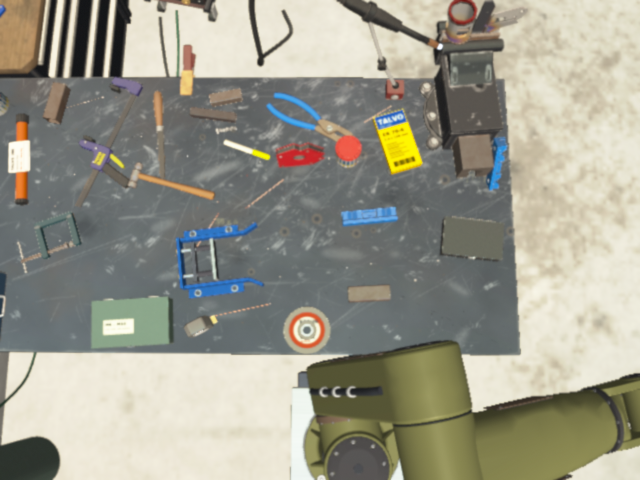

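View pics/scene0.png

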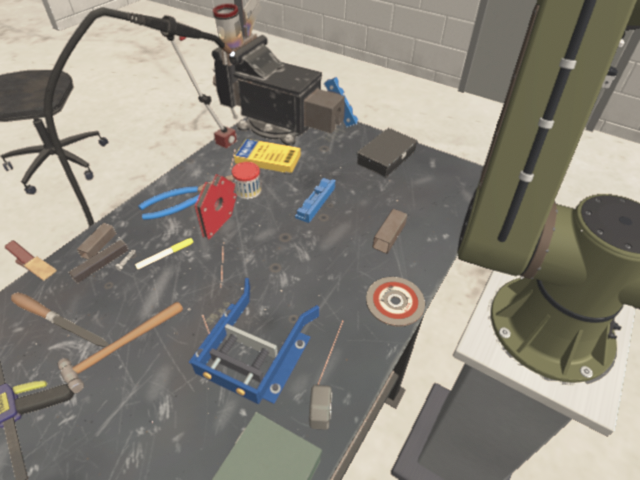

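Top view: the case is at about (472,238), the tube at (370,292), the jaw cover at (370,215), and the bay opens right with its mouth near (250,262). The arm clears all of them. Next I measure.

```bash
cat > h.py <<'E'
import numpy as np, cv2
from station import ctrl
def rays(m,px):
    K=m["intrinsics"];k=m["k1"]
    p=cv2.undistortPoints(np.float64(px).reshape(-1,1,2),K,np.array([k,0,0,0,0.]))[:,0]
    R=cv2.Rodrigues(np.float64(m["rvec"]))[0]
    return -R.T@m["tvec"], np.c_[p,np.ones(len(p))]@R
def plane(m,px,z):
    c,d=rays(m,px); return c+d*((z-c[2])/d[:,2])[:,None]
def proj(m,P):
    return cv2.projectPoints(np.float64(P).reshape(-1,1,3),np.float64(m["rvec"]),np.float64(m["tvec"]),m["intrinsics"],np.array([m["k1"],0,0,0,0.]))[0][:,0]
E
python3 - <<'E'
from h import *
im=cv2.imread("pics/top0.png");m=ctrl.camera_model("top")
c=-cv2.Rodrigues(m["rvec"])[0].T@m["tvec"];print("cam",c)
for n,(u,v),z in(("case",(472,238),.042),("tube",(370,292),.04),("jaw",(370,215),.03),("bay",(250,262),0)):
    print(n,plane(m,[(u,v)],z)[0].round(3))
cr=[(im[190:310,330:510],"a"),(im[210:310,165:275],"b")]
a=cv2.resize(im[195:310,335:515],None,fx=4.4,fy=4.4,interpolation=cv2.INTER_CUBIC)
b=cv2.resize(im[215:310,165:275],None,fx=6,fy=6,interpolation=cv2.INTER_CUBIC)
cv2.imwrite("pics/a.png",a);cv2.imwrite("pics/b.png",b)
print(im[238,430:520].tolist()[::4]); print(im[292,340:400:3].tolist())
E
```

```text
cam [0.23546616 0.06764931 1.60086793]
case [ 0.544 -0.324  0.042]
tube [ 0.398 -0.047  0.04 ]
jaw [ 0.609 -0.05   0.03 ]
bay [0.483 0.278 0.   ]
[[103, 103, 98], [105, 107, 103], [105, 106, 102], [55, 60, 61], [95, 108, 108], [95, 108, 107], [96, 108, 108], [96, 110, 108], [95, 108, 107], [95, 108, 107], [95, 108, 107], [95, 108, 107], [96, 109, 107], [95, 108, 107], [94, 108, 106], [95, 107, 107], [94, 107, 107], [94, 107, 106], [98, 109, 107], [110, 111, 107], [105, 106, 101], [154, 171, 176], [174, 197, 208]]
[[112, 111, 104], [112, 112, 105], [113, 113, 107], [124, 147, 159], [124, 149, 161], [124, 149, 160], [129, 152, 162], [125, 150, 160], [127, 151, 162], [123, 146, 158], [125, 149, 160], [121, 146, 158], [123, 148, 159], [124, 149, 160], [123, 147, 159], [124, 149, 160], [121, 145, 157], [109, 112, 108], [108, 108, 102], [108, 108, 101]]
```

View pics/a.png

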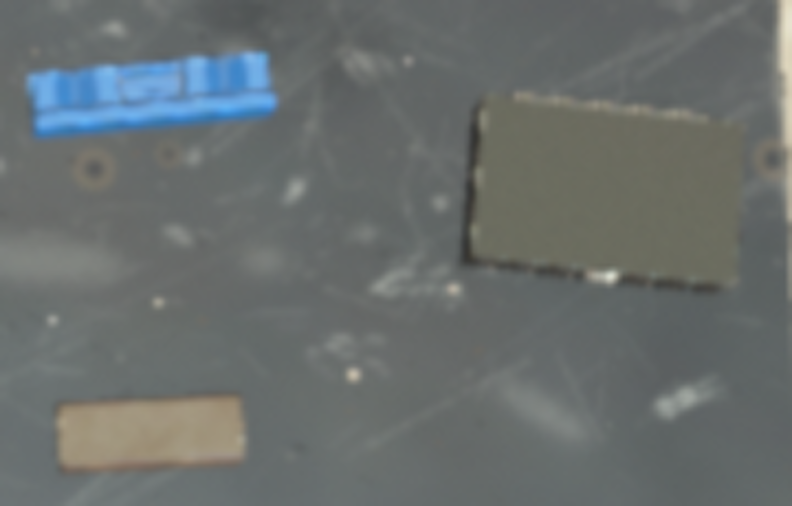

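View pics/b.png

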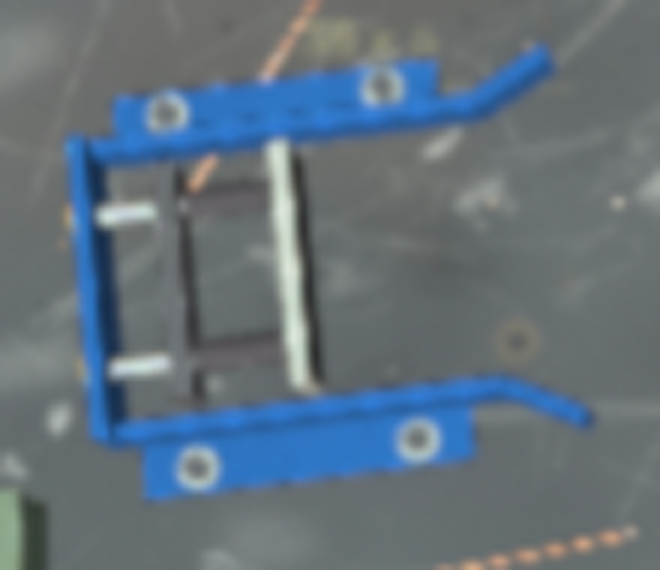

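Crop a: case lid corners are at about (483,95), (742,122), (735,290) and (472,262), with the latch on the robot's side at (603,277). The tube and jaw cover are also clear. Crop b shows the bay rails' inner edges, with the plate's top strip running from (280,145) to (303,388).

```bash
python3 - <<'E'
from h import *
im=cv2.imread("pics/top0.png").astype(int);m=ctrl.camera_model("top")
B,G,R=im[...,0],im[...,1],im[...,2]
def rect(mask,box,z,n):
    u0,v0,u1,v1=box;k=np.zeros(mask.shape,np.uint8);k[v0:v1,u0:u1]=mask[v0:v1,u0:u1]*255
    k=cv2.morphologyEx(k,cv2.MORPH_OPEN,np.ones((3,3)))
    c=max(cv2.findContours(k,0,1)[0],key=cv2.contourArea)[:,0]
    P=plane(m,c,z)[:,:2]
    r=cv2.minAreaRect(np.float32(P*1000));b=cv2.boxPoints(r)
    print(n,np.round(r[0],1),np.round(r[1],1),round(r[2],2),b.round(0).tolist())
rect((R-B>6)&(R<140),(425,205,518,270),.042,"case")
rect(R-B>20,(340,275,400,310),.04,"tube")
rect(B-R>60,(335,200,405,230),.03,"jaw(z30)")
f=lambda pts,s,o:(np.array(pts)+.5)/s-.5+np.array(o)
fa=lambda p:f(p,4.4,(335,195)); fb=lambda p:f(p,6,(165,215))
g=lambda n,px,z:print(n,(plane(m,px,z)[:,:2]*1000).round(0).tolist())
g("casetop",fa([(483,95),(742,122),(735,290),(472,262)]),.042)
g("tubetop",fa([(58,403),(243,396),(246,458),(62,470)]),.04)
g("jaw low edge z0",fa([(38,136),(277,110)]),0.0)
g("jaw low edge z10",fa([(38,136),(277,110)]),0.01)
g("jaw top edge z30",fa([(28,74),(268,53)]),0.03)
g("lower rail inner z34",fb([(125,427),(500,378)]),.034)
g("lower flare tip inner",fb([(592,410)]),.034)
g("upper rail inner z0",fb([(105,165),(470,118)]),0)
g("upper rail inner z34",fb([(95,150),(455,98)]),.034)
g("upper flare tip",fb([(550,68)]),0)
g("back wall outer z34?",fb([(70,145),(98,440)]),.034)
g("plate top face edge z44",fb([(292,143),(318,385)]),.044)
E
```

```text
case [ 545.5 -324.8] [164.9 108.5] 83.6 [[482.0, -401.0], [590.0, -413.0], [609.0, -249.0], [501.0, -237.0]]
tube [394.7 -43.7] [ 40.9 110.2] 3.2 [[371.0, 10.0], [377.0, -100.0], [418.0, -98.0], [412.0, 12.0]]
jaw(z30) [606.2 -48.5] [ 41.6 149.6] 5.58 [[578.0, 24.0], [593.0, -125.0], [634.0, -121.0], [620.0, 28.0]]
casetop [[604.0, -251.0], [588.0, -412.0], [483.0, -402.0], [500.0, -241.0]]
tubetop [[413.0, 12.0], [417.0, -100.0], [380.0, -101.0], [373.0, 9.0]]
jaw low edge z0 [[586.0, 22.0], [604.0, -129.0]]
jaw low edge z10 [[584.0, 22.0], [601.0, -128.0]]
jaw top edge z30 [[619.0, 29.0], [633.0, -120.0]]
lower rail inner z34 [[413.0, 444.0], [436.0, 278.0]]
lower flare tip inner [[421.0, 237.0]]
upper rail inner z0 [[538.0, 468.0], [560.0, 300.0]]
upper rail inner z34 [[538.0, 464.0], [563.0, 302.0]]
upper flare tip [[584.0, 263.0]]
back wall outer z34? [[540.0, 476.0], [407.0, 456.0]]
plate top face edge z44 [[540.0, 373.0], [431.0, 357.0]]
```

```bash
python3 - <<'E'
from h import *
t=cv2.imread("pics/top0.png");s=cv2.imread("pics/scene0.png")
a=cv2.resize(t[110:210,425:525],(390,390),interpolation=2);b=cv2.resize(s[65:165,285:385],(390,390),interpolation=2)
cv2.imwrite("pics/v.png",np.hstack([a,b]))
E
```

```text
(no output)
```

View pics/v.png

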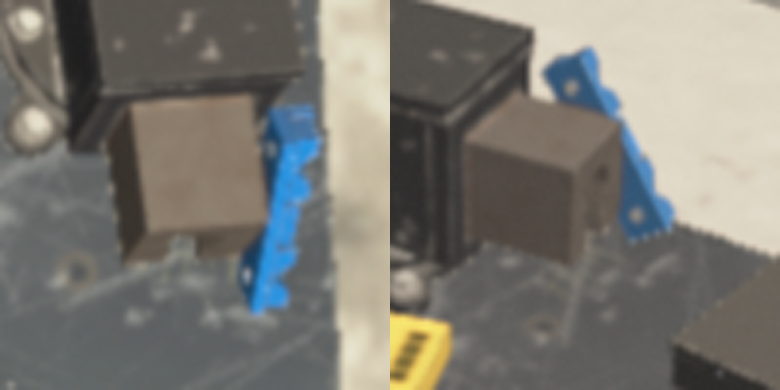

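Left (top view): the vice's brown block has its near top corner at (147,233), and a blue bar's tip is at (255,305). Right (scene view): the same block corner is at (572,165), and the bar's low end is at about (650,235). I triangulate these.

```bash
python3 - <<'E'
from h import *
mt,ms=ctrl.camera_model("top"),ctrl.camera_model("scene")
def tri(a,b):
    c1,d1=rays(mt,[np.array(a)/3.9+(425,110)]);c2,d2=rays(ms,[(np.array(b)-(390,0))/3.9+(285,65)])
    d1,d2=d1[0],d2[0];s=np.linalg.lstsq(np.c_[d1,-d2],c2-c1,rcond=None)[0]
    p,q=c1+s[0]*d1,c2+s[1]*d2;print(((p+q)/2).round(3),np.linalg.norm(p-q).round(4))
tri((147,233),(572,165));tri((122,262),(572,262));tri((255,308),(640,240))
E
```

```text
[ 0.709 -0.285  0.131] 0.0024
[ 0.711 -0.288  0.048] 0.004
[ 0.695 -0.386  0.018] 0.0148
```

Call:
jog_arm:
  motion:
    - [0,0,0,0,0,0.12,1]
    - [0,0,0,0,0,0.12,1]
    - [0.037,-0.015,0,0,0,0,1]
    - [0.037,-0.015,0,0,0,0,1]
    - [0.037,-0.015,0,0,0,0,1]

```text
time_s: 0.6
ee_pos: [0.2509, -0.4843, 0.2052]
eef_rot: [-3.141, 0.0, 0.016]
force: [-0.1, -1.1, -0.2]
grip_width: 0.0941
grip_force: 0.0
```

Call:
jog_arm:
  motion:
    - [0.037,-0.015,0,0,0,0,1]
    - [0.037,-0.015,0,0,0,0,1]
    - [0.037,-0.015,0,0,0,0,1]
    - [0.037,-0.015,0,0,0,0,1]
    - [0.037,-0.015,0,0,0,0,1]

```text
time_s: 1.1
ee_pos: [0.435, -0.406, 0.2051]
eef_rot: [-3.141, 0.0, 0.017]
force: [0.7, -0.4, 0.2]
grip_width: 0.0938
grip_force: 0.0
```

Call:
jog_arm:
  motion:
    - [0.037,-0.015,0,0,0,0,1]
    - [0.037,-0.015,0,0,0,0,1]
    - [0.037,-0.015,0,0,0,0,1]
    - [0.037,-0.015,0,0,0,0,1]
    - [0,0,0,0,0,0,1]

```text
time_s: 1.6
ee_pos: [0.5837, -0.3417, 0.204]
eef_rot: [-3.14, 0.001, 0.021]
force: [-1.0, 0.0, -0.3]
grip_width: 0.0942
grip_force: 0.0
```

Call:
jog_arm:
  motion:
    - [0.022,-0.008,0,0,0,0,1]
    - [0.022,-0.008,0,0,0,0,1]
    - [0,0,0.04,0,0,0,1]
    - [0,0,0.04,0,0,0,1]
    - [0,0,0.04,0,0,0,1]

```text
time_s: 2.1
ee_pos: [0.6237, -0.3278, 0.0836]
eef_rot: [-3.141, 0.001, 0.017]
force: [-0.1, -1.3, -1.1]
grip_width: 0.0943
grip_force: 0.0
```

Call:
jog_arm:
  motion:
    - [0,0,0.02,0,0,0,1]
    - [0,0,0.02,0,0,0,1]
    - [0,0,0.02,0,0,0,1]
    - [0,0,0.008,0,0,0,1]
    - [0,0,0,0,0,0,1]

```text
time_s: 2.6
ee_pos: [0.6235, -0.3277, 0.0162]
eef_rot: [-3.14, 0.002, 0.016]
force: [0.7, -0.6, 1.1]
grip_width: 0.0942
grip_force: 0.0
```

```bash
python3 - <<'E'
from h import *
o=ctrl.get_obs();print(o["ee_pos"],o["force"])
cv2.imwrite("pics/top1.png",ctrl.camera("top")[:,:,::-1]);cv2.imwrite("pics/w1.png",ctrl.camera("wrist")[:,:,::-1])
a=cv2.imread("pics/top1.png")[150:330,330:520];b=cv2.imread("pics/w1.png")
cv2.imwrite("pics/c1.png",np.hstack([cv2.resize(a,(380,360)),cv2.resize(b,(416,312))[:, :] if 0 else cv2.resize(b,(416,360))]))
E
```

```text
[ 0.62352479 -0.32768474  0.01624423] [ 0.66904716 -0.56248413  1.06128713]
```

View pics/c1.png

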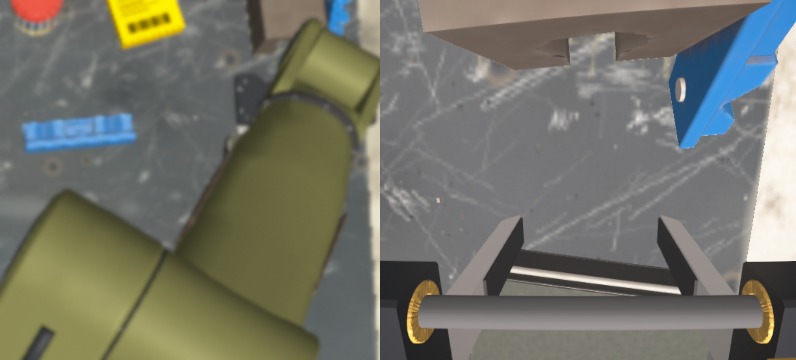

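Left: the arm hides the case in the top view. Right (wrist): both fingers (tips near (510,220) and (670,220)) are down beyond the case's long side and clear of the vice. I push sideways to -x.

Call:
jog_arm:
  motion:
    - [-0.006,0,0,0,0,0,1]
    - [-0.006,0,0,0,0,0,1]
    - [-0.006,0,0,0,0,0,1]
    - [-0.006,0,0,0,0,0,1]
    - [-0.006,0,0,0,0,0,1]

```text
time_s: 3.2
ee_pos: [0.5946, -0.3281, 0.0185]
eef_rot: [3.141, -0.002, 0.017]
force: [4.9, 2.5, 1.3]
grip_width: 0.094
grip_force: 2.6
```

Call:
jog_arm:
  motion:
    - [-0.006,0,0,0,0,0,1]
    - [-0.006,0,0,0,0,0,1]
    - [-0.006,0,0,0,0,0,1]
    - [-0.006,0,0,0,0,0,1]
    - [0,0,0,0,0,0,1]

```text
time_s: 3.7
ee_pos: [0.5699, -0.329, 0.0182]
eef_rot: [3.141, -0.001, 0.017]
force: [-0.3, -0.0, 0.0]
grip_width: 0.0943
grip_force: 0.0
```

Call:
jog_arm:
  motion:
    - [0.015,0,0,0,0,0,1]
    - [0,0,-0.045,0,0,0,1]
    - [0,0,-0.045,0,0,0,1]
    - [0,0,-0.045,0,0,0,1]
    - [0,0,0,0,0,-0.143,1]

```text
time_s: 4.2
ee_pos: [0.587, -0.3297, 0.1599]
eef_rot: [3.135, -0.007, 0.16]
force: [-0.2, 0.7, 0.2]
grip_width: 0.0945
grip_force: 0.0
```

Call:
jog_arm:
  motion:
    - [0,0,0,0,0,-0.143,1]
    - [0,0,0,0,0,-0.143,1]
    - [0,0,0,0,0,-0.143,1]
    - [0,0,0,0,0,-0.143,1]
    - [0,0,0,0,0,-0.143,1]

```text
time_s: 4.7
ee_pos: [0.585, -0.3285, 0.1525]
eef_rot: [-3.141, 0.0, 0.881]
force: [-0.2, -0.1, 0.2]
grip_width: 0.0936
grip_force: 0.0
```

Call:
jog_arm:
  motion:
    - [0,0,0,0,0,-0.143,1]
    - [0,0,0,0,0,-0.143,1]
    - [0,0,0,0,0,-0.143,1]
    - [0,0,0,0,0,-0.143,1]
    - [0,0,0,0,0,-0.141,1]

```text
time_s: 5.2
ee_pos: [0.5849, -0.3285, 0.1524]
eef_rot: [-3.141, -0.0, 1.594]
force: [-0.4, -0.5, -0.3]
grip_width: 0.0939
grip_force: 0.0
```

Call:
jog_arm:
  motion:
    - [-0.034,-0.037,0,0,0,0,1]
    - [-0.034,-0.037,0,0,0,0,1]
    - [-0.034,-0.037,0,0,0,0,1]
    - [-0.034,-0.037,0,0,0,0,1]
    - [-0.034,-0.037,0,0,0,0,1]

```text
time_s: 5.7
ee_pos: [0.4022, -0.5018, 0.1527]
eef_rot: [-3.141, 0.0, 1.588]
force: [0.8, -0.8, -0.4]
grip_width: 0.0941
grip_force: 0.0
```

```bash
cat >> h.py <<'E'
def case(name,box=(200,195,518,300)):
    im=cv2.imread(name).astype(int);m=ctrl.camera_model("top")
    k=np.zeros(im.shape[:2],np.uint8);u0,v0,u1,v1=box
    s=im[...,2]-im[...,0];k[v0:v1,u0:u1]=(((s>6)&(s<22)&(im[...,2]<140))*255)[v0:v1,u0:u1]
    k=cv2.morphologyEx(k,cv2.MORPH_OPEN,np.ones((5,5)))
    c=max(cv2.findContours(k,0,1)[0],key=cv2.contourArea)[:,0]
    r=cv2.minAreaRect(np.float32(plane(m,c,.042)[:,:2]*1000));b=cv2.boxPoints(r)
    print("case",np.round(r[0],1),np.round(r[1],1),round(r[2],2),b.round(0).tolist())
E
python3 - <<'E'
from h import *
cv2.imwrite("pics/top2.png",ctrl.camera("top")[:,:,::-1]);print(ctrl.get_obs()["ee_pos"])
case("pics/top0.png");case("pics/top2.png")
E
```

```text
[ 0.39683302 -0.50647501  0.15253407]
case [ 546.7 -325. ] [164.8 106.3] 83.73 [[485.0, -401.0], [591.0, -413.0], [608.0, -249.0], [503.0, -237.0]]
case [ 507.1 -333.1] [105.1 164.7] 1.56 [[452.0, -252.0], [457.0, -417.0], [562.0, -414.0], [557.0, -249.0]]
```

Call:
jog_arm:
  motion:
    - [0.02,0.037,0,0,0,0,0.28]
    - [0.02,0.037,0,0,0,0,0.28]
    - [0.02,0.037,0,0,0,0,0.28]
    - [0,0,0.03,0,0,0,0.28]
    - [0,0,0.03,0,0,0,0.28]

```text
time_s: 6.25
ee_pos: [0.5151, -0.438, 0.0922]
eef_rot: [3.141, 0.001, 1.59]
force: [0.1, -0.5, -1.4]
grip_width: 0.0606
grip_force: 0.0
```

Call:
jog_arm:
  motion:
    - [0,0,0.03,0,0,0,0.28]
    - [0,0,0.03,0,0,0,0.28]
    - [0,0,0.016,0,0,0,0.28]
    - [0,0,0,0,0,0,0.28]
    - [0,0,0,0,0,0,0.28]

```text
time_s: 6.75
ee_pos: [0.5144, -0.4392, 0.0177]
eef_rot: [3.141, 0.001, 1.588]
force: [0.7, -0.5, 0.2]
grip_width: 0.0602
grip_force: 0.0
```

Call:
jog_arm:
  motion:
    - [0.005,-0.006,0,0,0,0,0.28]
    - [0.005,0,0,0,0,0,0.28]
    - [0.006,0,0,0,0,0,0.28]
    - [0.008,0,0,0,0,0,0.28]
    - [0.01,0,0,0,0,0,0.28]

```text
time_s: 7.25
ee_pos: [0.5079, -0.4056, 0.0177]
eef_rot: [3.14, 0.003, 1.588]
force: [1.1, -6.3, 2.8]
grip_width: 0.0602
grip_force: 3.1
```

Call:
jog_arm:
  motion:
    - [0.01,0,0,0,0,0,0.28]
    - [0.01,0,0,0,0,0,0.28]
    - [0.01,0,0,0,0,0,0.28]
    - [0.01,0,0,0,0,0,0.28]
    - [0.01,0,0,0,0,0,0.28]

```text
time_s: 7.75
ee_pos: [0.5072, -0.3553, 0.0177]
eef_rot: [3.14, 0.003, 1.588]
force: [-0.2, -6.3, 1.7]
grip_width: 0.0601
grip_force: 3.2
```

Call:
jog_arm:
  motion:
    - [0.01,0,0,0,0,0,0.28]
    - [0.01,0,0,0,0,0,0.28]
    - [0.01,0,0,0,0,0,0.28]
    - [0.006,0,0,0,0,0,0.28]
    - [0.003,0,0,0,0,0,0.28]

```text
time_s: 8.25
ee_pos: [0.5066, -0.3162, 0.0177]
eef_rot: [3.14, 0.002, 1.588]
force: [-0.0, -5.4, 2.5]
grip_width: 0.0604
grip_force: 3.3
```

```bash
python3 - <<'E'
from h import *
cv2.imwrite("pics/top3.png",ctrl.camera("top")[:,:,::-1]);print(ctrl.get_obs()["ee_pos"])
case("pics/top3.png")
t=cv2.imread("pics/top3.png")[170:330,320:520];cv2.imwrite("pics/c3.png",cv2.resize(t,(750,600)))
E
```

```text
[ 0.50660063 -0.31589344  0.01763497]
case [ 507.  -221.5] [106.1 163. ] 0.16 [[454.0, -140.0], [454.0, -303.0], [560.0, -303.0], [560.0, -140.0]]
```

View pics/c3.png

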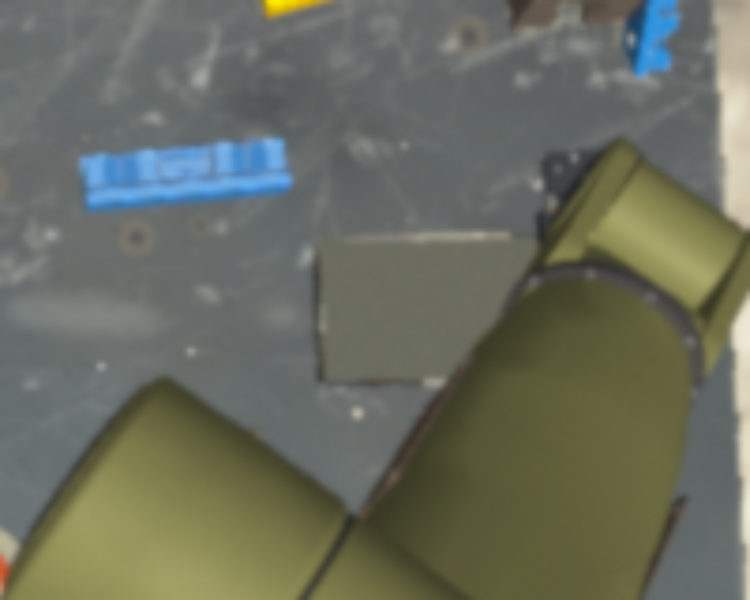

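The case's front edge is at about (318,240)-(322,382) in the crop, square and centred on the gap, well below the jaw cover. The arm hides its rear. I continue the push.

Call:
jog_arm:
  motion:
    - [0.006,0,0,0,0,0,0.28]
    - [0.01,0,0,0,0,0,0.28]
    - [0.012,0,0,0,0,0,0.28]
    - [0.012,0,0,0,0,0,0.28]
    - [0.012,0,0,0,0,0,0.28]

```text
time_s: 8.8
ee_pos: [0.5057, -0.2643, 0.0176]
eef_rot: [3.139, 0.002, 1.588]
force: [-0.3, -6.7, 3.8]
grip_width: 0.0601
grip_force: 3.6
```

Call:
jog_arm:
  motion:
    - [0.012,0,0,0,0,0,0.28]
    - [0.012,0,0,0,0,0,0.28]
    - [0.012,0,0,0,0,0,0.28]
    - [0.01,0,0,0,0,0,0.28]
    - [0.006,0,0,0,0,0,0.28]

```text
time_s: 9.3
ee_pos: [0.5049, -0.212, 0.0176]
eef_rot: [3.139, 0.002, 1.588]
force: [-0.3, -6.8, 3.0]
grip_width: 0.0601
grip_force: 3.6
```

```bash
python3 - <<'E'
from h import *
cv2.imwrite("pics/top4.png",ctrl.camera("top")[:,:,::-1]);print(ctrl.get_obs()["ee_pos"],ctrl.get_obs()["force"])
case("pics/top4.png")
E
```

```text
[ 0.50482977 -0.21130572  0.01747071] [ 0.16236308 -1.54970337  1.15453903]
case [ 503.9 -110.5] [105.9 146.6] 0.23 [[451.0, -37.0], [451.0, -184.0], [557.0, -184.0], [557.0, -37.0]]
```

Call:
jog_arm:
  motion:
    - [0.006,0,0,0,0,0,0.28]
    - [0.01,0,0,0,0,0,0.28]
    - [0.012,0,0,0,0,0,0.28]
    - [0.012,0,0,0,0,0,0.28]
    - [0.012,0,0,0,0,0,0.28]

```text
time_s: 9.85
ee_pos: [0.5039, -0.1604, 0.0174]
eef_rot: [3.14, 0.002, 1.588]
force: [-0.3, -8.7, 4.7]
grip_width: 0.0599
grip_force: 4.0
```

Call:
jog_arm:
  motion:
    - [0.012,0,0,0,0,0,0.28]
    - [0.012,0,0,0,0,0,0.28]
    - [0.012,0,0,0,0,0,0.28]
    - [0.012,0,0,0,0,0,0.28]
    - [0.012,0,0,0,0,0,0.28]

```text
time_s: 10.35
ee_pos: [0.503, -0.1003, 0.0174]
eef_rot: [3.14, 0.002, 1.588]
force: [-0.2, -8.2, 6.4]
grip_width: 0.0602
grip_force: 4.2
```

Call:
jog_arm:
  motion:
    - [0.012,0,0,0,0,0,0.28]
    - [0.012,0,0,0,0,0,0.28]
    - [0.012,0,0,0,0,0,0.28]
    - [0.012,0,0,0,0,0,0.28]
    - [0.012,0,0,0,0,0,0.28]

```text
time_s: 10.85
ee_pos: [0.5019, -0.0403, 0.0174]
eef_rot: [3.14, 0.001, 1.588]
force: [0.6, -9.2, 7.1]
grip_width: 0.0605
grip_force: 4.5
```

Call:
jog_arm:
  motion:
    - [0.012,0,0,0,0,0,0.28]
    - [0.012,0,0,0,0,0,0.28]
    - [0.012,0,0,0,0,0,0.28]
    - [0.01,0,0,0,0,0,0.28]
    - [0.006,0,0,0,0,0,0.28]

```text
time_s: 11.35
ee_pos: [0.501, 0.012, 0.0174]
eef_rot: [3.14, 0.001, 1.588]
force: [0.9, -9.4, 6.3]
grip_width: 0.0604
grip_force: 4.6
```

```bash
python3 - <<'E'
from h import *
cv2.imwrite("pics/top5.png",ctrl.camera("top")[:,:,::-1]);print(ctrl.get_obs()["ee_pos"],ctrl.get_obs()["force"])
case("pics/top5.png")
t=cv2.imread("pics/top5.png")[190:330,170:400];cv2.imwrite("pics/c5.png",cv2.resize(t,(782,476)))
E
```

```text
[0.50090533 0.01264782 0.01727106] [-0.41314774 -2.05840624  1.23344224]
case [500.9 128.9] [104.8 110.6] 1.92 [[447.0, 182.0], [450.0, 72.0], [555.0, 75.0], [551.0, 186.0]]
```

View pics/c5.png

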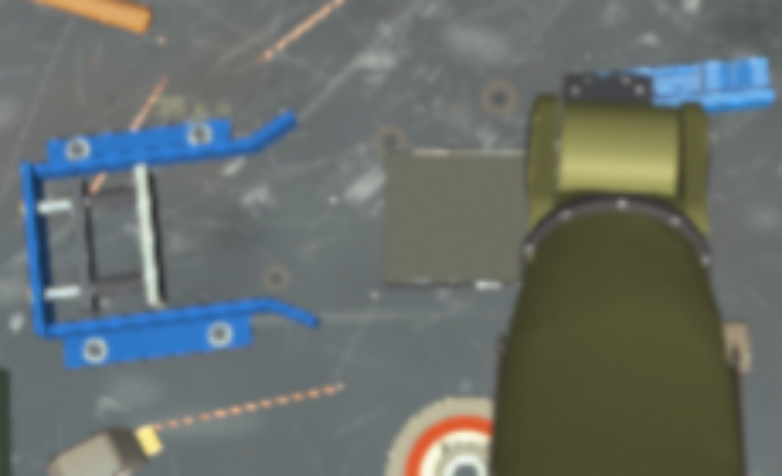

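The case is through the gap: front edge at crop column 385, rows 150-285, square, and about 70 columns short of the flares. I push 30 mm more so its rear clears the jaw cover, then shift it onto the bay's axis with a side push.

Call:
jog_arm:
  motion:
    - [0.004,0,-0.001,0,0,0,0.28]
    - [0.009,0,0,0,0,0,0.28]
    - [0.009,0,0,0,0,0,0.28]
    - [0.006,0,0,0,0,0,0.28]
    - [0.002,0,0,0,0,0,0.28]

```text
time_s: 11.9
ee_pos: [0.4998, 0.0422, 0.0176]
eef_rot: [-3.141, 0.0, 1.588]
force: [0.2, -6.5, 1.9]
grip_width: 0.0601
grip_force: 3.2
```

Call:
jog_arm:
  motion:
    - [-0.02,0,0,0,0,0,0.28]
    - [0,0,-0.045,0,0,0,0.28]
    - [0,0,-0.045,0,0,0,0.28]
    - [0,0,-0.04,0,0,0,0.28]
    - [0,0,0,0,0,0,1]

```text
time_s: 12.4
ee_pos: [0.5022, 0.0223, 0.1525]
eef_rot: [3.134, -0.0, 1.588]
force: [-0.2, -0.2, -1.1]
grip_width: 0.065
grip_force: 0.0
```

Call:
jog_arm:
  motion:
    - [0,0,0,0,0,0.145,1]
    - [0,0,0,0,0,0.145,1]
    - [0,0,0,0,0,0.145,1]
    - [0,0,0,0,0,0.145,1]
    - [0,0,0,0,0,0.145,1]

```text
time_s: 12.9
ee_pos: [0.4997, 0.0223, 0.1464]
eef_rot: [-3.14, 0.001, 0.857]
force: [0.6, -0.7, 0.7]
grip_width: 0.0944
grip_force: 0.0
```

Call:
jog_arm:
  motion:
    - [0,0,0,0,0,0.145,1]
    - [0,0,0,0,0,0.145,1]
    - [0,0,0,0,0,0.145,1]
    - [0,0,0,0,0,0.145,1]
    - [0,0,0,0,0,0.145,1]

```text
time_s: 13.4
ee_pos: [0.4997, 0.0223, 0.1464]
eef_rot: [-3.141, 0.002, 0.132]
force: [-0.0, 0.2, 0.1]
grip_width: 0.0942
grip_force: 0.0
```

Call:
jog_arm:
  motion:
    - [-0.035,0,0,0,0,0,1]
    - [-0.035,0,0,0,0,0,1]
    - [-0.02,0,0,0,0,0,1]
    - [0,0,0,0,0,0,1]
    - [0,0,0,0,0,0,1]

```text
time_s: 13.9
ee_pos: [0.4114, 0.0098, 0.1473]
eef_rot: [-3.141, -0.0, 0.138]
force: [0.3, 0.3, -0.2]
grip_width: 0.0941
grip_force: 0.0
```

```bash
python3 - <<'E'
from h import *
cv2.imwrite("pics/top6.png",ctrl.camera("top")[:,:,::-1]);o=ctrl.get_obs();print(o["ee_pos"],o["eef_rot"],o["force"])
case("pics/top6.png")
E
```

```text
[0.4117547  0.00979658 0.14730943] [-3.14137617e+00 -1.55852879e-04  1.37819199e-01] [-0.62928569 -0.08737229 -0.44692156]
case [500.4 134.8] [102.1 165.5] 3.0 [[445.0, 215.0], [454.0, 49.0], [556.0, 55.0], [547.0, 220.0]]
```

Call:
jog_arm:
  motion:
    - [0.008,-0.0365,0,0,0,0,1]
    - [0.008,-0.0365,0,0,0,0,1]
    - [0.008,-0.0365,0,0,0,0,1]
    - [0,0,0.035,0,0,0,1]
    - [0,0,0.035,0,0,0,1]

```text
time_s: 14.45
ee_pos: [0.4208, 0.1229, 0.0765]
eef_rot: [-3.141, -0.002, 0.14]
force: [0.8, 0.5, -0.0]
grip_width: 0.094
grip_force: 0.0
```

Call:
jog_arm:
  motion:
    - [0,0,0.03,0,0,0,1]
    - [0,0,0.02,0,0,0,1]
    - [0,0,0.01,0,0,0,1]
    - [0,0,0,0,0,0,1]
    - [0,0,0,0,0,0,1]

```text
time_s: 14.95
ee_pos: [0.4205, 0.1216, 0.018]
eef_rot: [-3.142, -0.001, 0.138]
force: [0.6, -0.2, -0.7]
grip_width: 0.0941
grip_force: 0.0
```

Push 36.5 mm along tool x.

Call:
jog_arm:
  motion:
    - [0.004,0,0,0,0,0,1]
    - [0.004,0,0,0,0,0,1]
    - [0.004,0,0,0,0,0,1]
    - [0.004,0,0,0,0,0,1]
    - [0.004,0,0,0,0,0,1]

```text
time_s: 15.45
ee_pos: [0.4393, 0.1239, 0.0174]
eef_rot: [3.141, 0.002, 0.137]
force: [-5.5, -3.6, 3.0]
grip_width: 0.094
grip_force: 2.8
```

Call:
jog_arm:
  motion:
    - [0.005,0,0,0,0,0,1]
    - [0.005,0,0,0,0,0,1]
    - [0.005,0,0,0,0,0,1]
    - [0.002,0,0,0,0,0,1]
    - [0,0,0,0,0,0,1]

```text
time_s: 15.95
ee_pos: [0.4563, 0.1264, 0.0174]
eef_rot: [3.141, 0.001, 0.138]
force: [-3.6, -0.9, 1.8]
grip_width: 0.0941
grip_force: 2.0
```

Call:
jog_arm:
  motion:
    - [-0.02,0,0,0,0,0,1]
    - [0,0,-0.045,0,0,0,1]
    - [0,0,-0.045,0,0,0,1]
    - [0,0,-0.04,0,0,0,1]
    - [-0.02,0.04,0,0,0,0,1]

```text
time_s: 16.45
ee_pos: [0.4255, 0.0833, 0.1526]
eef_rot: [-3.141, -0.01, 0.142]
force: [0.7, -1.0, -1.1]
grip_width: 0.0937
grip_force: 0.0
```

Call:
jog_arm:
  motion:
    - [0,0.045,0,0,0,0,1]
    - [0,0.045,0,0,0,0,1]
    - [0,0,0,0,0,-0.143,1]
    - [0,0,0,0,0,-0.143,1]
    - [0,0,0,0,0,-0.143,1]

```text
time_s: 16.95
ee_pos: [0.4351, -0.0083, 0.1477]
eef_rot: [3.141, -0.001, 0.572]
force: [0.5, -0.2, 0.0]
grip_width: 0.0937
grip_force: 0.0
```

Call:
jog_arm:
  motion:
    - [0,0,0,0,0,-0.143,1]
    - [0,0,0,0,0,-0.143,1]
    - [0,0,0,0,0,-0.143,1]
    - [0,0,0,0,0,-0.143,1]
    - [0,0,0,0,0,-0.143,0.28]

```text
time_s: 17.45
ee_pos: [0.4351, -0.0078, 0.1477]
eef_rot: [3.141, -0.0, 1.288]
force: [0.6, 0.2, 0.1]
grip_width: 0.089
grip_force: 0.0
```

Call:
jog_arm:
  motion:
    - [0,0,0,0,0,-0.143,0.28]
    - [0,0,0,0,0,-0.143,0.28]
    - [0,0,0,0,0,-0.141,0.28]
    - [0,0,0,0,0,0,0.28]

```text
time_s: 17.85
ee_pos: [0.435, -0.0078, 0.1477]
eef_rot: [3.141, 0.0, 1.711]
force: [0.6, 0.6, -0.4]
grip_width: 0.0608
grip_force: 0.0
```

```bash
python3 - <<'E'
from h import *
cv2.imwrite("pics/top7.png",ctrl.camera("top")[:,:,::-1]);o=ctrl.get_obs();print(o["ee_pos"],o["eef_rot"],o["force"])
case("pics/top7.png")
t=cv2.imread("pics/top7.png")[190:330,170:400];cv2.imwrite("pics/c7.png",cv2.resize(t,(782,476),interpolation=2))
E
```

```text
[ 0.43497862 -0.00783195  0.1476173 ] [3.14113825e+00 1.13656576e-04 1.70577366e+00] [-0.03703541  0.24635119  0.33733944]
case [517.9 142.6] [108. 161.] 8.0 [[453.0, 215.0], [476.0, 55.0], [583.0, 70.0], [560.0, 230.0]]
```

View pics/c7.png

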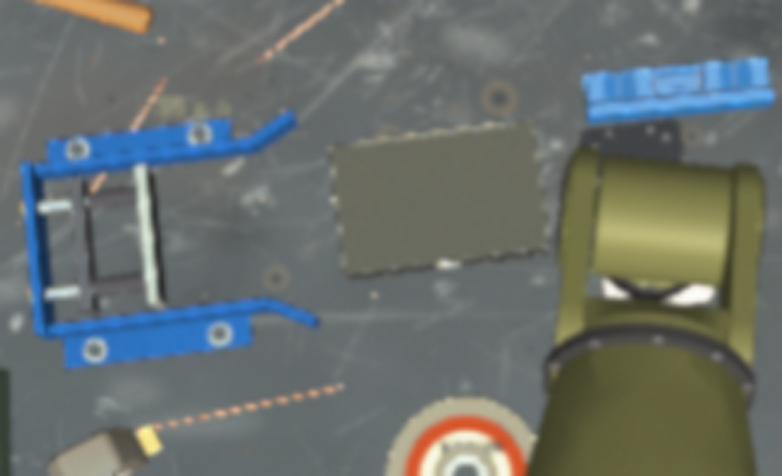

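The case is square to the bay: front edge at (332,148)-(345,275), rails' axis aligned, jaw cover well clear. Now I position behind its rear with narrower fingers.

Call:
jog_arm:
  motion:
    - [0.011,0.034,0,0,0,0,-0.15]
    - [0.011,0.034,0,0,0,0,-0.15]
    - [0.0115,0.034,0,0,0,0,-0.15]
    - [0,0,0,0,0,0,-0.15]
    - [0,0,0,0,0,0,-0.15]

```text
time_s: 18.4
ee_pos: [0.5311, 0.0396, 0.1469]
eef_rot: [-3.141, -0.0, 1.706]
force: [-1.4, 0.1, -0.4]
grip_width: 0.0395
grip_force: 0.0
```

Call:
jog_arm:
  motion:
    - [0,0,0.035,0,0,0,-0.15]
    - [0,0,0.035,0,0,0,-0.15]
    - [0,0,0.03,0,0,0,-0.15]
    - [0,0,0.02,0,0,0,-0.15]
    - [0,0,0.009,0,0,0,-0.15]

```text
time_s: 18.9
ee_pos: [0.5298, 0.0389, 0.0171]
eef_rot: [-3.139, -0.0, 1.706]
force: [1.2, -0.7, 0.3]
grip_width: 0.0397
grip_force: 0.0
```

Call:
jog_arm:
  motion:
    - [0.004,0,0,0,0,0,-0.15]
    - [0.004,0,0,0,0,0,-0.15]
    - [0.005,0.0001,0,0,0,0,-0.15]
    - [0.006,0.0002,0,0,0,0,-0.15]
    - [0.006,0.0002,0,0,0,0,-0.15]

```text
time_s: 19.4
ee_pos: [0.529, 0.0642, 0.0198]
eef_rot: [3.139, 0.001, 1.709]
force: [-0.2, -6.6, 3.2]
grip_width: 0.0397
grip_force: 3.5
```

Call:
jog_arm:
  motion:
    - [0.006,0.0002,0,0,0,0,-0.15]
    - [0.006,0.0002,0,0,0,0,-0.15]
    - [0.006,0.0002,0,0,0,0,-0.15]
    - [0.006,0.0002,0,0,0,0,-0.15]
    - [0.006,0.0002,0,0,0,0,-0.15]

```text
time_s: 19.9
ee_pos: [0.5259, 0.0941, 0.0198]
eef_rot: [3.139, 0.001, 1.709]
force: [0.8, -7.0, 3.7]
grip_width: 0.0402
grip_force: 3.6
```

Call:
jog_arm:
  motion:
    - [0.005,0.0002,-0.0005,0,0,0,-0.15]
    - [0.005,0.0002,0,0,0,0,-0.15]
    - [0.005,0.0002,0,0,0,0,-0.15]
    - [0.004,0.0001,0,0,0,0,-0.15]
    - [0.003,0.0001,0,0,0,0,-0.15]

```text
time_s: 20.4
ee_pos: [0.5233, 0.1161, 0.0198]
eef_rot: [3.14, 0.001, 1.709]
force: [1.0, -7.1, 2.7]
grip_width: 0.0401
grip_force: 3.4
```

```bash
python3 - <<'E'
from h import *
cv2.imwrite("pics/top8.png",ctrl.camera("top")[:,:,::-1]);o=ctrl.get_obs();print(o["ee_pos"],o["eef_rot"],o["force"])
case("pics/top8.png")
t=cv2.imread("pics/top8.png")[210:310,165:325];cv2.imwrite("pics/c8.png",cv2.resize(t,(800,500),interpolation=2))
E
```

```text
[0.52327461 0.11647547 0.01981727] [3.14012385e+00 5.29686320e-04 1.70904823e+00] [ 0.14447111 -4.54386229  3.49897977]
case [505.2 237.4] [106.1 101.3] 9.71 [[444.0, 278.0], [461.0, 179.0], [566.0, 196.0], [549.0, 296.0]]
```

View pics/c8.png

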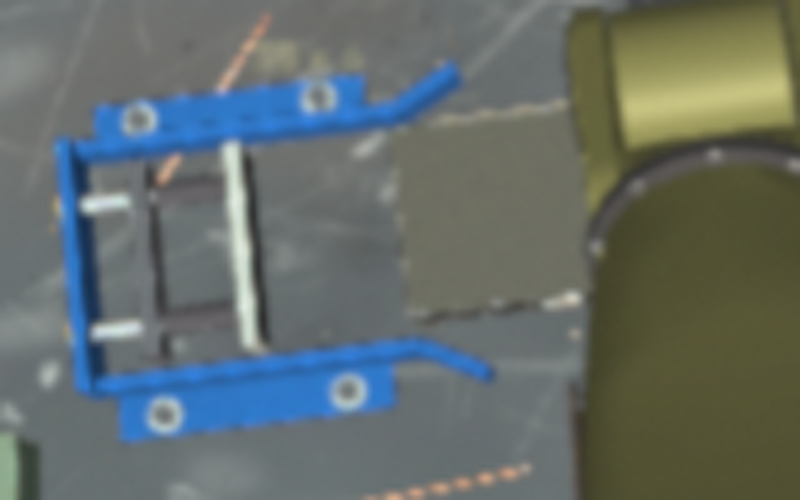

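The front edge (crop (395,135)-(410,320)) sits between the rails with room on both sides, and the plate is at about x=255. I continue straight in.

Call:
jog_arm:
  motion:
    - [0.005,0.0002,-0.0005,0,0,0,-0.15]
    - [0.006,0.0002,-0.0005,0,0,0,-0.15]
    - [0.006,0.0002,0,0,0,0,-0.15]
    - [0.006,0.0002,0,0,0,0,-0.15]
    - [0.006,0.0002,0,0,0,0,-0.15]

```text
time_s: 20.95
ee_pos: [0.5199, 0.1454, 0.0202]
eef_rot: [3.141, 0.0, 1.709]
force: [0.2, -5.2, 0.6]
grip_width: 0.0398
grip_force: 2.7
```

Call:
jog_arm:
  motion:
    - [0.006,0.0001,0,0,0,0,-0.15]
    - [0.006,0,0,0,0,0,-0.15]
    - [0.005,0,0,0,0,0,-0.15]
    - [0.004,0,0,0,0,0,-0.15]
    - [0.003,0,0,0,0,0,-0.15]

```text
time_s: 21.45
ee_pos: [0.5167, 0.1691, 0.0202]
eef_rot: [3.141, 0.0, 1.709]
force: [1.4, -5.7, 1.8]
grip_width: 0.0399
grip_force: 2.8
```

Call:
jog_arm:
  motion:
    - [0.003,0,0,0,0,0,-0.15]
    - [0.003,0,0,0,0,0,-0.15]
    - [0.002,0,0,0,0,0,-0.15]

```text
time_s: 21.75
ee_pos: [0.5156, 0.177, 0.0202]
eef_rot: [3.141, 0.0, 1.709]
force: [1.7, -5.7, 2.3]
grip_width: 0.0403
grip_force: 2.9
```

Call:
jog_arm:
  motion:
    - [0.002,0,-0.0003,0,0,0,-0.15]
    - [0.002,0,0,0,0,0,-0.15]

```text
time_s: 21.95
ee_pos: [0.5149, 0.1809, 0.0202]
eef_rot: [-3.141, 0.0, 1.709]
force: [-0.3, -4.3, -0.7]
grip_width: 0.0399
grip_force: 2.2
```

Call:
jog_arm:
  motion:
    - [0.002,0,0,0,0,0,-0.15]
    - [0.002,0,0,0,0,0,-0.15]

```text
time_s: 22.15
ee_pos: [0.5144, 0.1847, 0.0202]
eef_rot: [-3.142, 0.0, 1.709]
force: [0.7, -3.9, -1.2]
grip_width: 0.0394
grip_force: 2.2
```

Call:
jog_arm:
  motion:
    - [0.002,0,0,0,0,0,-0.15]
    - [0.002,0,0,0,0,0,-0.15]

```text
time_s: 22.35
ee_pos: [0.5139, 0.1886, 0.0202]
eef_rot: [-3.142, -0.0, 1.709]
force: [0.8, -4.5, -1.2]
grip_width: 0.0401
grip_force: 2.1
```

Call:
jog_arm:
  motion:
    - [0.002,0,0,0,0,0,-0.15]
    - [0.002,0,0,0,0,0,-0.15]

```text
time_s: 22.55
ee_pos: [0.5133, 0.1926, 0.0202]
eef_rot: [-3.141, -0.0, 1.709]
force: [0.6, -3.9, -2.4]
grip_width: 0.0399
grip_force: 2.1
```

Call:
jog_arm:
  motion:
    - [0.002,0,0.0002,0,0,0,-0.15]
    - [0.002,0,0,0,0,0,-0.15]

```text
time_s: 22.75
ee_pos: [0.5129, 0.1964, 0.0202]
eef_rot: [3.141, 0.0, 1.709]
force: [0.5, -6.8, 1.1]
grip_width: 0.0398
grip_force: 3.2
```

Call:
jog_arm:
  motion:
    - [0.002,0,0,0,0,0,-0.15]
    - [0.002,0,0,0,0,0,-0.15]

```text
time_s: 22.95
ee_pos: [0.5124, 0.1999, 0.0202]
eef_rot: [3.142, 0.001, 1.709]
force: [0.8, -11.9, 2.5]
grip_width: 0.0402
grip_force: 5.9
```

Call:
jog_arm:
  motion:
    - [0.002,0,0,0,0,0,-0.15]
    - [0.002,0,0,0,0,0,-0.15]

```text
time_s: 23.15
ee_pos: [0.5119, 0.2032, 0.0202]
eef_rot: [-3.141, 0.002, 1.709]
force: [0.3, -16.0, 3.3]
grip_width: 0.0399
grip_force: 8.4
```

Call:
jog_arm:
  motion:
    - [0.0015,0,0,0,0,0,-0.15]
    - [0.001,0,0,0,0,0,-0.15]

```text
time_s: 23.35
ee_pos: [0.5115, 0.2053, 0.0202]
eef_rot: [-3.141, 0.002, 1.709]
force: [-0.0, -19.7, 4.6]
grip_width: 0.0399
grip_force: 9.8
```

Call:
jog_arm:
  motion:
    - [0,0,0,0,0,0,-0.15]
    - [0,0,0,0,0,0,-0.15]

```text
time_s: 23.55
ee_pos: [0.5115, 0.2054, 0.0202]
eef_rot: [-3.141, 0.002, 1.708]
force: [1.3, -16.8, 4.5]
grip_width: 0.0401
grip_force: 8.5
```

Call:
jog_arm:
  motion:
    - [0.0005,0,0,0,0,0,-0.15]
    - [0,0,0,0,0,0,-0.15]
    - [0,0,0,0,0,0,-0.15]
    - [0,0,0,0,0,0,-0.15]
    - [0,0,0,0,0,0,-0.15]

```text
time_s: 24.05
ee_pos: [0.5115, 0.2056, 0.0202]
eef_rot: [-3.141, 0.002, 1.708]
force: [-0.1, -19.1, 4.0]
grip_width: 0.0399
grip_force: 9.4
```

Call:
jog_arm:
  motion:
    - [0,0,0,0,0,0,-0.15]
    - [0,0,0,0,0,0,-0.15]
    - [0,0,0,0,0,0,-0.15]
    - [0,0,0,0,0,0,-0.15]
    - [0,0,0,0,0,0,-0.15]

```text
time_s: 24.55
ee_pos: [0.5115, 0.2056, 0.0202]
eef_rot: [-3.141, 0.002, 1.708]
force: [0.5, -19.4, 3.8]
grip_width: 0.0399
grip_force: 9.4
```

Call:
jog_arm:
  motion:
    - [0,0,0,0,0,0,-0.15]
    - [0,0,0,0,0,0,-0.15]
    - [0,0,0,0,0,0,-0.15]

```text
time_s: 24.85
ee_pos: [0.5115, 0.2056, 0.0202]
eef_rot: [-3.141, 0.002, 1.708]
force: [0.9, -19.4, 3.3]
grip_width: 0.0401
grip_force: 9.4
```

Held for over 1 s at about 19.3 N total, which is about 13 N above drag. Now a slow release so the spring eases the case back, then retreat.

Call:
jog_arm:
  motion:
    - [-0.002,0,0,0,0,0,-0.15]
    - [-0.002,0,0,0,0,0,-0.15]
    - [-0.002,0,0,0,0,0,-0.15]
    - [-0.002,0,0,0,0,0,-0.15]
    - [-0.002,0,0,0,0,0,-0.15]

```text
time_s: 25.35
ee_pos: [0.5128, 0.1976, 0.0201]
eef_rot: [3.141, -0.0, 1.709]
force: [0.2, 1.1, 0.5]
grip_width: 0.0399
grip_force: 0.0
```

Call:
jog_arm:
  motion:
    - [-0.004,0,0,0,0,0,-0.15]
    - [-0.02,0,0,0,0,0,-0.15]
    - [0,0,-0.045,0,0,0,-0.15]
    - [0,0,-0.045,0,0,0,-0.15]
    - [0,0,-0.045,0,0,0,-0.15]

```text
time_s: 25.85
ee_pos: [0.5157, 0.1733, 0.1567]
eef_rot: [-3.141, -0.0, 1.709]
force: [0.3, -0.6, 1.3]
grip_width: 0.0402
grip_force: 0.0
```

Call:
jog_arm:
  motion:
    - [-0.045,0,0,0,0,0,-0.15]
    - [-0.045,0,0,0,0,0,-0.15]
    - [-0.045,0,0,0,0,0,-0.15]
    - [0,0,0,0,0,0,-0.15]
    - [0,0,0,0,0,0,-0.15]

```text
time_s: 26.35
ee_pos: [0.5346, 0.0392, 0.1551]
eef_rot: [3.141, -0.0, 1.707]
force: [0.0, -0.4, 0.2]
grip_width: 0.0397
grip_force: 0.0
```

```bash
python3 - <<'E'
from h import *
cv2.imwrite("pics/top9.png",ctrl.camera("top")[:,:,::-1]);o=ctrl.get_obs();print(o["ee_pos"],o["force"])
case("pics/top9.png")
t=cv2.imread("pics/top9.png")[190:310,165:400];cv2.imwrite("pics/c9.png",cv2.resize(t,(799,408),interpolation=2))
E
```

```text
[0.5344898  0.04012536 0.15502991] [ 0.47277108  0.28000762 -0.21419835]
case [497.5 291.1] [103.2 161.3] 7.07 [[436.0, 365.0], [456.0, 205.0], [559.0, 217.0], [539.0, 377.0]]
```

View pics/c9.png

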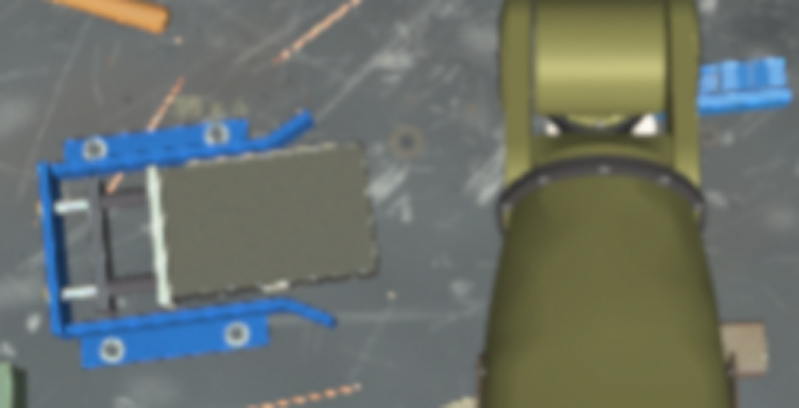

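The case sits square between the rails with its front edge (crop (158,170)-(170,300)) against the backplate, and the robot is clear.

```bash
python3 -c "
from station import ctrl
print(ctrl.hand_in())"
```

```text
the job is handed in; nothing more can be done
None
```

I slid the case through the gap (no contact seen with the tube or jaw cover), pressed it on the backplate at about 13 N above drag for over a second, and left it square in the bay against the plate; the job is handed in at about 26 s, and no verdict came back.

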